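Key a candle plate onto its stand

TASK

The candle plate on the wooden centrepiece stand is not locked: gently push it round with a fingertip against one of its candle cups until the slot in its rim is over the steel key of the stand, then press down on the cap of its hub until the plate is fully home, level, with the key standing in the slot. The plate stays on its spindle and nothing is picked up; leave the other tableware where it is.

Things in the scene. Friction and masses are not known exactly. Their poses are not given: they have to be found in the camera images.
- stand: Fixed candle stand: slice of wood, radius 105 mm, 18 mm thick, with a vertical steel spindle at its centre, on which the plate turns, and one radial steel key near its edge. Origin on the spindle axis at table level; z up, x points from the axis along the key.
- key (a point): Point on the rounded top of the stand's key, 73 mm from the spindle axis, 33.5 mm above the table. The key is a radial bar 8 mm wide, from 66 to 100 mm from the axis; its outer end shows beyond the plate's rim.
- plate: Loose grey metal candle plate, about 0.32 kg: disc of radius 80 mm, 6 mm thick, on the stand's spindle (1 mm play), resting on the collar. Origin on its axis at the disc's underside: 34 mm above the table at the start, 24 mm when fully home. z up, x points to its rim slot. Turns either way without stops; friction stops it where it is left. It has three candle cups and a central hub.
- slot (a point): Middle of the slot in the plate's rim, 73 mm from the axis, level with the disc's top face (6 mm above the plate's origin). The slot is 14 mm wide, open at the rim, and runs from 60 to 80 mm from the axis.
- cup (a point): Top centre of the candle cup straight across from the slot. Three identical solid round cups, radius 13 mm, rise 26 mm above the disc's top face, 56 mm from the axis, at +60, 180 and -60 degrees about z from the slot; each has a wick that gives way. A sideways push of 1 to 3 N on a cup turns the plate.
- cap (a point): Centre of the flat top of the plate's hub cap (radius 17 mm), on the plate's axis, 36 mm above the plate's origin: the place to press.
- collar (a joint): Friction collar, a black disc of radius 45 mm on the spindle under the plate: 0 = up, as at the start, 0.010 m = fully down. It slides down under about 6 N on the cap, does not spring back, stays where left. The plate gets fully down only with the slot over the key (guided in from up to 3 degrees off); pressed elsewhere it tips on the key.
- mug: Bystander, loose: steel mug, rim radius 38, 85 tall, with a side handle (mm). Origin at the centre of its underside, z up.
- candle: Bystander, loose: ivory pillar candle, radius 32, 110 tall (mm). Origin at the centre of its underside, z up.
- votive: Bystander, loose: green glass tealight cup, radius 27, 55 tall (mm). Origin at the centre of its underside, z up.
- spoon: Bystander, loose: steel spoon lying flat, 165 long (mm). Origin at the centre of its underside.
- saucer: Bystander, loose: white saucer, radius 62, 18 tall (mm). Origin at the centre of its underside, z up.
- wineglass: Bystander, loose: stemmed wine glass, radius 41, 189 tall (mm). Origin at the centre of its underside, z up.
- star: Bystander, loose: flat red-painted wooden star ornament, about 29 from centre to points, 10 thick (mm). Origin at the centre of its underside, z up.
Things that resemble listed ones, but are neither listed nor needed, are in the scene too. Leave any turquoise look-alike of the plate alone. What is shaped like the stand but orange is not meant.

How it is judged:
By the outcome, as a careful person would: the job done as asked, in the order asked, and still so for the second after the job is handed in, with the robot touching nothing.
It also fails if it takes over 64 s, if anything falls off the work surface, if the arm or the gripper's body presses on something with over 40 N, if the wrist force passes 120 N, or if a joint passes its speed limit or range.

ROBOT

A 6-joint arm with a two-finger parallel gripper is mounted at the origin on the work surface. World frame = base frame: x ahead of the robot, y to its left, z up, the work surface at z = 0. Lengths are in mm, angles in rad, forces in N, time in s.
With the tool pointing down it reaches from about 325 to 775 mm from the base axis. Payload 5.5 kg.
Tool frame: the origin (TCP) lies between the finger pads; the fingertips stand 22 mm ahead of it and the grasp point (between the pads) lies 3 mm ahead of it; z points along the fingers, y is the line along which they close (so a half turn about z gives the same grasp; the last joint's range is limited). The gripper opens to 85 mm and grips with 20 to 120 N. Pads are 22 mm wide; open, the fingers measure 114 mm over their backs; the gripper's body (76 mm by 85 mm) begins 54 mm behind the grasp point. The pads swing forward as they close: fully open they stand 13 mm farther back than shut.
Start: joints at [-1.37, 0.091, 1.231, -0, 1.82, -0.057], TCP at [152.971, -580.187, 253.275] pointing down, gripper open.
Joint ranges: [-2.87, 2.87], [-0.86, 2.18], [0.17, 2.46], [-1.51, 4.65], [0.06, 2.69], [-2.65, 2.65]. Speed limits (rad/s): [2.57, 2.57, 3.01, 3.14, 3.14, 3.14].

INTERFACE

Orientations are given as a rotation vector (axis times angle).
In Python, from station import r gives the robot as it stands.
- The arm moves only by the shell command python3 -m handwheel 'ROWS' [OPENING] [FORCE]. ROWS is JSON, a list of rows, each a list of 2 entries, a list of its own where there are three numbers: the shift along the world's x, y, z in m, then the turn about the world's z in rad. In form: [[[dx, dy, dz], yaw], ...]. A call has 1 to 10 rows; each row is the pose to reach, as a shift and turn from the pose commanded when the call began; what a row does not reach only later rows make up. A row lasts 1/12 s, in which the tool goes at most 41.7 mm and 7.16 degrees, less where a joint would pass 70% of its speed; a pose out of reach is approached as far as the arm can. A call with a gripper value outside its range is refused whole. OPENING is the opening, from 0 (shut) to 1 (fully open), set as the call begins (- or left out, the last holds). The fingers move at their own pace and stop on an object; FORCE is the grip in N (left out, the last holds). Time passes only in rows, so rows that repeat a pose let the fingers close. It gives the time, the measured TCP pose, the force, the opening and the grip force at its end, in the units of the state.
- r.read_state(): the state, without advancing time (a new reading comes with each control period).
- r.capture(name): name is "scene" or "top" or "wrist"; returns a dict with "color" (400x640x3 uint8, blue, green, red), "depth" (400x640 float32, mm along the optical axis (not along the pixel's ray), 0 where there is no reading), "fx", "fy", "cx", "cy" (pixels), "camera_from_world" (4x4, takes a point from world to camera coordinates); the wrist camera has in their place "tool_from_camera" (4x4, takes a point from camera to tool coordinates, whose origin is the TCP and whose axes are the flange's). Camera axes: x right, y down, z forward; pixel columns grow to the right and rows downward; lengths in mm; the calibration is good to about 2 mm. A picture is of the moment at which its call begins: read the wrist's pose just before it.
- r.hand_in(): hands the job in; it is judged then, once.
The state is a dict: "time_s": time; "joints": joint angles; "dq": joint speeds; "tau": joint torques, N m; "tool_pos": TCP position; "orientation": TCP orientation; "contact_force": force on the tool from outside, world axes, zero at the start; "moment": the same for the moment, N m; "gripper_width": finger opening in mm; "finger_force": force on a finger pad.
Only numpy, scipy, OpenCV 4.12 (cv2) and the standard library are available. Lean on these libraries where they do the work, as an engineer would, in place of code of your own. Each camera call takes 0.05 s, during which the arm holds its last target. There are 200 camera calls.

## Working session

There is one attempt and no reset: what is moved stays moved. The work goes in short steps, Python scripts to look and compute and a shell command to move; the robot and the scene stay as the last step left them, time stands still between calls to the robot, and variables do not carry over. Pictures are saved under pics/ and viewed, at most 10 in all, crops included, and the job is handed in when it is done.

```bash
mkdir -p pics && python3 - <<'E'
from station import r
import cv2,pickle
d={}
for n in("scene","top"):
    c=r.capture(n);d[n]=c;cv2.imwrite(f"pics/{n}.png",c["color"])
pickle.dump(d,open("d.pkl","wb"))
s=r.read_state();print(s["time_s"],s["tool_pos"],s["contact_force"],s["gripper_width"])
E
```

```text
0.1 [ 152.92553578 -579.94154922  252.2431818 ] [-0.27459073 -0.62626386  0.59327031] 84.91928537077206
```

View pics/top.png

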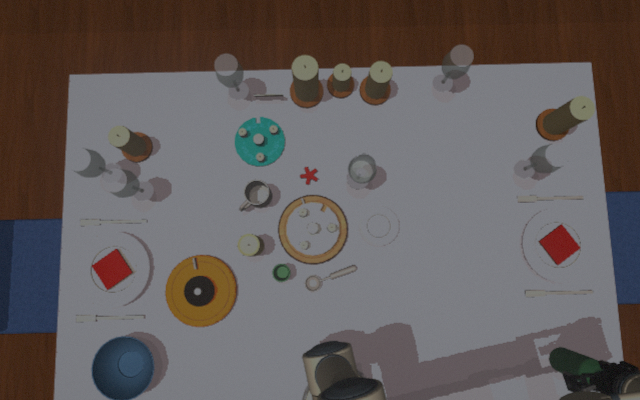

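View pics/scene.png

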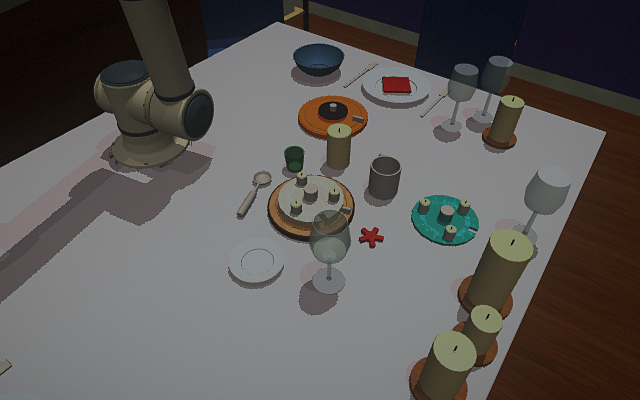

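Top view: three candidates. The grey plate on the wood stand is at (313,229), the turquoise look-alike at (260,141) and the orange stand at (201,290). The grey and wood one fits the description; I'll confirm it in an enlarged crop.

```bash
cat > h.py <<'E'
import numpy as np
def ray(c,u,v,z):
    T=np.linalg.inv(c["camera_from_world"]);d=T[:3,:3]@np.array([(u-c["cx"])/c["fx"],(v-c["cy"])/c["fy"],1]);o=T[:3,3]
    return o+d*(z-o[2])/d[2]
def proj(c,p):
    q=c["camera_from_world"]@np.r_[p,1];return np.array([c["fx"]*q[0]/q[2]+c["cx"],c["fy"]*q[1]/q[2]+c["cy"]])
E
python3 - <<'E'
import pickle,cv2,numpy as np
from h import *
d=pickle.load(open("d.pkl","rb"));t=d["top"];s=d["scene"]
a=cv2.resize(t["color"][186:272,268:358],None,fx=6,fy=6,interpolation=cv2.INTER_CUBIC)
b=cv2.resize(s["color"][165:245,260:362],None,fx=6,fy=6,interpolation=cv2.INTER_CUBIC)
cv2.imwrite("pics/ct.png",np.clip(a*1.3,0,255));cv2.imwrite("pics/cs.png",np.clip(b*1.6,0,255))
print(t["fx"],np.linalg.inv(t["camera_from_world"])[:3].round(2))
# wood mask in top -> stand ring centre at z=18
hsv=cv2.cvtColor(t["color"],cv2.COLOR_BGR2HSV)
m=np.zeros((400,640),np.uint8);m[186:272,268:358]=cv2.inRange(hsv,(5,90,60),(25,255,255))[186:272,268:358]
cs,_=cv2.findContours(m,cv2.RETR_EXTERNAL,cv2.CHAIN_APPROX_NONE);k=max(cs,key=cv2.contourArea)
e=cv2.fitEllipse(k);print(e,ray(t,*e[0],18))
for n,(u,v),z in(("mug",(257,190),85),("candle",(250,245),110),("votive",(282,272),55),("glass",(362,168),189),("glassfoot",(361,183),0),("star",(309,176),10)):print(n,ray(t,u,v,z).round())
E
```

```text
426.60706116215573 [[-2.00000e-02 -9.90000e-01  1.20000e-01  4.40450e+02]
 [-1.00000e+00  2.00000e-02 -0.00000e+00  5.61200e+01]
 [-0.00000e+00 -1.20000e-01 -9.90000e-01  1.32074e+03]]
((312.2974853515625, 229.0900115966797), (62.35519027709961, 63.31258010864258), 115.14851379394531) [526.10507929  70.03149968  18.        ]
mug [640. 229.  85.]
candle [479. 246. 110.]
votive [400. 161.  55.]
glass [677. -70. 189.]
glassfoot [668. -86.   0.]
star [693.  77.  10.][ WARN:0@0.069] global loadsave.cpp:1063 imwrite_ Unsupported depth image for selected encoder is fallbacked to CV_8U.
```

View pics/ct.png

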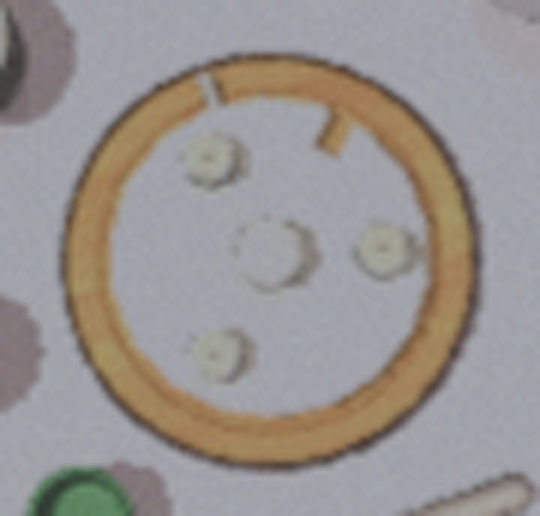

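View pics/cs.png

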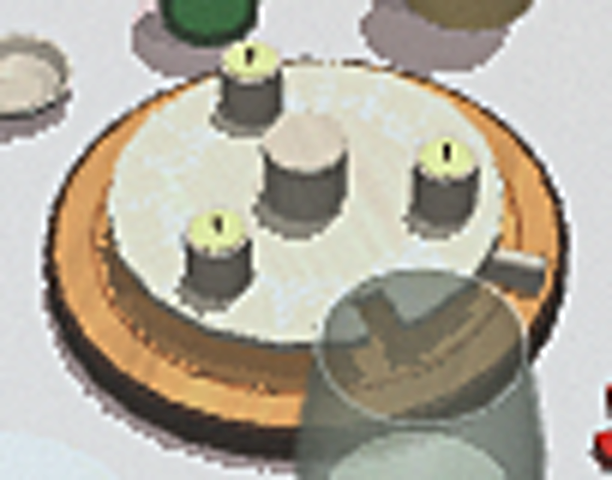

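Confirmed: this is the grey plate on the wood stand. In the top crop the key is at (212,90), the slot at (337,130), and the cup tops at (212,157), (385,247) and (220,352). The plate has to turn counter-clockwise as seen from above.

```bash
python3 - <<'E'
import pickle,cv2,numpy as np
from h import *
from scipy.spatial.transform import Rotation as R
d=pickle.load(open("d.pkl","rb"));t=d["top"];s=d["scene"]
ft=lambda u,v:((u+.5)/6-.5+268,(v+.5)/6-.5+186)
fs=lambda u,v:((u+.5)/6-.5+260,(v+.5)/6-.5+165)
cups=np.array([ray(t,*ft(*p),66) for p in((211,157),(384,247),(220,352))]);c=cups.mean(0);print("cups top",cups.round(1).tolist(),c.round(1))
cs=np.array([ray(s,*fs(*p),66) for p in((447,158),(214,232),(250,62))]);print("cups scene",cs.round(1).tolist(),cs.mean(0).round(1))
print("cap",ray(t,*ft(270,252),70).round(1),ray(s,*fs(305,145),70).round(1))
for n,u,v,z in(("key1",206,76,33),("key2",217,104,33),("slotin",329,150,40),("slotout",345,113,40)):
    p=ray(t,*ft(u,v),z)-c;print(n,np.hypot(*p[:2]).round(1),np.degrees(np.arctan2(p[1],p[0])).round(1))
for q in (cups,cs):
    p=q-q.mean(0);print("cup ang",np.degrees(np.arctan2(p[:,1],p[:,0])).round(1),np.hypot(p[:,0],p[:,1]).round(1))
print(R.from_rotvec(r.read_state()["orientation"]).as_matrix().round(2) if 0 else "")
from station import r
st=r.read_state();print(R.from_rotvec(st["orientation"]).as_matrix().round(3),st["tool_pos"])
E
```

```text
cups top [[574.9, 96.6, 66.0], [528.5, 12.6, 66.0], [479.1, 94.1, 66.0]] [527.5  67.8  66. ]
cups scene [[572.9, 99.4, 66.0], [524.4, 13.1, 66.0], [475.6, 97.2, 66.0]] [524.3  69.9  66. ]
cap [527.1  68.5  70. ] [525.9  68.7  70. ]
key1 97.6 18.9
key2 82.2 18.7
slotin 60.2 -29.6
slotout 80.6 -28.4
cup ang [ 31.3 -89.  151.5] [55.5 55.2 55.1]
cup ang [ 31.3 -89.9 150.7] [56.9 56.8 55.8]

[[ 0.967  0.255 -0.   ]
 [ 0.255 -0.967  0.002]
 [ 0.    -0.002 -1.   ]] [ 152.92553578 -579.94154922  252.2431818 ]
```

```bash
python3 -m handwheel '[[[0.0167,0.0297,0],-0.012],[[0.0334,0.0594,0],-0.024],[[0.050,0.089,0],-0.036],[[0.067,0.119,0],-0.048],[[0.0835,0.1485,0],-0.06],[[0.100,0.178,0],-0.072],[[0.117,0.208,0],-0.084],[[0.134,0.238,0],-0.096],[[0.150,0.267,0],-0.108],[[0.167,0.297,0],-0.12]]' 0 20
python3 -m handwheel '[[[0.0167,0.0297,0],-0.012],[[0.0334,0.0594,0],-0.024],[[0.050,0.089,0],-0.036],[[0.067,0.119,0],-0.048],[[0.0835,0.1485,0],-0.06],[[0.100,0.178,0],-0.072],[[0.117,0.208,0],-0.084],[[0.134,0.238,0],-0.096],[[0.152,0.267,0],-0.108],[[0.168,0.296,0],-0.12]]'
python3 -m handwheel '[[[0,0,0],0],[[0,0,0],0],[[0,0,0],0]]'
```

```text
time_s: 0.93
tool_pos: [320.2, -281.7, 252.9]
orientation: [-3.134, -0.215, 0.0]
contact_force: [0.7, -0.2, 0.4]
gripper_width: 0.0
finger_force: 0.0
time_s: 1.77
tool_pos: [488.5, 14.6, 252.8]
orientation: [3.141, 0.028, -0.001]
contact_force: [0.6, -0.2, -0.1]
gripper_width: 0.1
finger_force: 0.0
time_s: 2.02
tool_pos: [487.7, 12.6, 252.8]
orientation: [3.141, 0.029, -0.002]
contact_force: [0.2, 0.5, -0.2]
gripper_width: -0.0
finger_force: 0.0
```

```bash
python3 - <<'E'
from station import r
import cv2,pickle
s=r.read_state();c=r.capture("wrist");pickle.dump((s,c),open("w0.pkl","wb"));cv2.imwrite("pics/w0.png",c["color"]);print(c["tool_from_camera"].round(2))
E
```

```text
[[   0.     -0.96   -0.26   67.2 ]
 [   1.      0.     -0.      2.78]
 [   0.     -0.26    0.96 -121.45]
 [   0.      0.      0.      1.  ]]
```

View pics/w0.png

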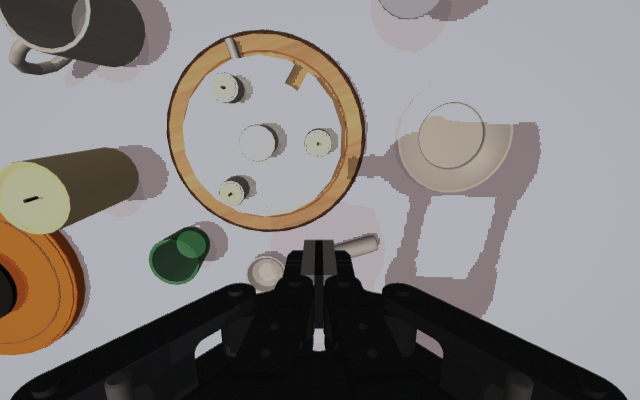

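Wrist view: hub at (258,142), key at (233,48), slot at (296,77), and the cup to push at (318,143). The space in front of that cup is free, so I'll descend behind it.

```bash
python3 - <<'E'
import pickle,numpy as np
from scipy.spatial.transform import Rotation as R
s,c=pickle.load(open("w0.pkl","rb"))
W=np.eye(4);W[:3,:3]=R.from_rotvec(s["orientation"]).as_matrix();W[:3,3]=s["tool_pos"]
c["camera_from_world"]=np.linalg.inv(W@c["tool_from_camera"])
from h import *
P={"cap":(258,141,70),"cupA":(224,87,66),"cup":(317,142,66),"cupC":(231,191,66),"key_out":(231,40,33),"key_in":(236,56,33),"slot_out":(300,66,40),"slot_in":(293,88,40)}
q={k:ray(c,*v) for k,v in P.items()};m=(q["cupA"]+q["cup"]+q["cupC"])/3
for k,v in q.items():
    e=(v-m)[:2];print(k,v.round(1),np.hypot(*e).round(1),np.degrees(np.arctan2(e[1],e[0])).round(1))
E
python3 -m handwheel '[[[0,0,-0.03],0],[[0,0,-0.06],0],[[0,0,-0.09],0],[[0,0,-0.12],0],[[0,0,-0.14],0],[[0,0,-0.155],0],[[0,0,-0.167],0],[[0,0,-0.177],0],[[0,0,-0.183],0],[[0,0,-0.183],0]]'
```

```text
cap [528.5  66.3  70. ] 1.5 -58.8
cupA [575.1  95.9  66. ] 55.2 30.9
cup [528.2  12.1  66. ] 55.4 -89.4
cupC [479.8  94.6  66. ] 55.0 150.6
key_out [619.8  95.9  33. ] 96.4 17.1
key_in [605.8  91.8  33. ] 81.8 17.3
slot_out [597.1  29.6  40. ] 79.1 -28.6
slot_in [577.1  36.3  40. ] 58.5 -32.3
time_s: 2.9
tool_pos: [487.5, 12.4, 69.3]
orientation: [-3.141, -0.027, 0.002]
contact_force: [0.2, -0.3, 0.1]
gripper_width: 0.4
finger_force: 0.0
```

```bash
python3 -m handwheel '[[[0.003,0,0],0],[[0.006,0,0],0],[[0.008,0,0],0],[[0.010,0,0],0],[[0.012,0,0],0],[[0.014,0,0],0],[[0.016,-0.001,0],0],[[0.018,-0.001,0],0.02],[[0.020,-0.002,0],0.04],[[0.022,-0.003,0],0.07]]'
```

```text
time_s: 3.73
tool_pos: [510.0, 9.9, 70.2]
orientation: [-3.138, -0.142, 0.001]
contact_force: [-2.2, 0.1, 1.2]
gripper_width: -0.1
finger_force: 0.6
```

```bash
python3 -m handwheel '[[[0.002,-0.0006,0],0.04],[[0.004,-0.0012,0],0.08],[[0.006,-0.0016,0],0.13],[[0.0083,-0.002,0],0.175],[[0.0105,-0.0022,0],0.21],[[0.0125,-0.0024,0],0.245],[[0.0147,-0.0026,0],0.28],[[0.0168,-0.0026,0],0.315],[[0.019,-0.0026,0],0.35],[[0.021,-0.0025,0],0.385]]'
python3 -m handwheel '[[[0.0018,0,0],0.03],[[0.0035,0.0003,0],0.06],[[0.005,0.0007,0],0.09],[[0.007,0.001,0],0.12],[[0.0085,0.0014,0],0.15],[[0.010,0.0018,0],0.175],[[0.011,0.002,0],0.19],[[0.0115,0.002,0],0.19],[[0.0115,0.002,0],0.19]]'
```

```text
time_s: 4.57
tool_pos: [530.9, 7.3, 70.1]
orientation: [-3.053, -0.74, 0.001]
contact_force: [-1.2, 0.4, 0.1]
gripper_width: -0.2
finger_force: 0.7
time_s: 5.32
tool_pos: [542.5, 9.3, 70.1]
orientation: [-2.971, -1.022, 0.0]
contact_force: [-1.0, 0.7, -0.8]
gripper_width: 0.3
finger_force: 0.4
```

```bash
python3 - <<'E'
from station import r
import cv2,pickle,numpy as np
t=r.capture("top");s=r.read_state();c=r.capture("wrist");pickle.dump((s,c,t),open("w1.pkl","wb"))
a=cv2.resize(t["color"][186:272,268:358],(420,400),interpolation=cv2.INTER_CUBIC)
b=cv2.resize(c["color"],(640,400))[:, 100:480]
cv2.imwrite("pics/w1.png",np.hstack([b,a]));print(s["tool_pos"],s["contact_force"])
E
```

```text
[542.51392768   9.31008454  70.18834747] [-0.74745431 -0.66730442 -0.93169978]
```

View pics/w1.png

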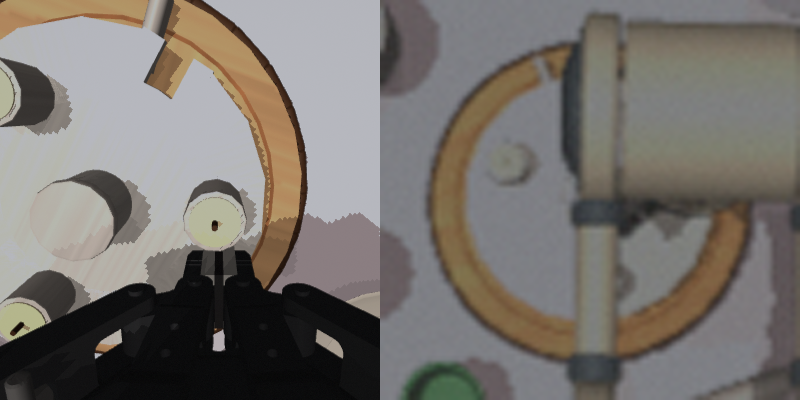

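Wrist crop: the slot runs from (158,90) to (181,47) and the key from (161,3) to (156,32). The slot is still some degrees short.

```bash
cat > a.py <<'E'
import sys,pickle,numpy as np
from scipy.spatial.transform import Rotation as R
from h import *
def wcam(s,c):
    W=np.eye(4);W[:3,:3]=R.from_rotvec(s["orientation"]).as_matrix();W[:3,3]=s["tool_pos"]
    c["camera_from_world"]=np.linalg.inv(W@c["tool_from_camera"]);return c
def rep(c,P,m):
    for k,v in P.items():
        q=ray(c,*v);e=(q-m)[:2];print(k,q.round(1),np.hypot(*e).round(1),np.degrees(np.arctan2(e[1],e[0])).round(1))
E
python3 - <<'E'
from a import *
s,c,t=pickle.load(open("w1.pkl","rb"));wcam(s,c)
m=ray(c,172,217,70)
rep(c,{"cap":(172,217,70),"cup":(314,223,66),"key_o":(261,3,33.5),"key_i":(256,32,33.5),"slot_in":(258.5,90,40),"slot_out":(281,47,40)},m)
E
```

```text
cap [529.4  68.4  70. ] 0.0 0.0
cup [560.5  22.4  66. ] 55.6 -56.0
key_o [616.3  95.1  33.5] 90.9 17.0
key_i [605.7  90.2  33.5] 79.3 16.0
slot_in [587.   74.3  40. ] 57.9 5.8
slot_out [607.1  76.7  40. ] 78.1 6.1
```

```bash
python3 -m handwheel '[[[0.0015,0.0004,0],0.026],[[0.003,0.0008,0],0.052],[[0.0045,0.0013,0],0.08],[[0.006,0.0018,0],0.105],[[0.0075,0.0024,0],0.13],[[0.0085,0.0028,0],0.15],[[0.009,0.003,0],0.157],[[0.009,0.003,0],0.157]]'
python3 - <<'E'
from station import r
import cv2,pickle,numpy as np
s=r.read_state();c=r.capture("wrist");pickle.dump((s,c,0),open("w2.pkl","wb"))
cv2.imwrite("pics/w2.png",cv2.resize(c["color"][0:250,120:420],None,fx=2,fy=2));print(s["tool_pos"],s["contact_force"])
E
```

```text
time_s: 6.08
tool_pos: [551.6, 12.3, 70.3]
orientation: [2.881, 1.252, 0.0]
contact_force: [0.5, 0.2, -0.4]
gripper_width: 0.0
finger_force: 0.3
[551.6020801   12.3466742   70.28331777] [ 0.54305952  0.18260794 -0.43669499]
```

View pics/w2.png

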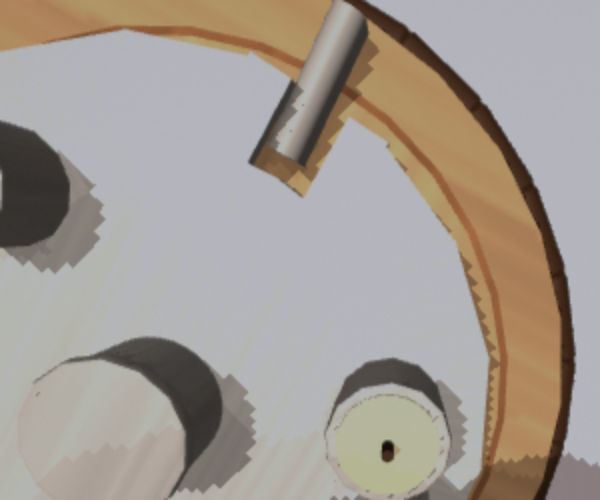

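```bash
python3 - <<'E'
from a import *
s,c,t=pickle.load(open("w2.pkl","rb"));wcam(s,c)
for m in (np.array([529,68.3,0]),np.array([527.5,68.3,0])):
  rep(c,{"cup":(313.5,222,66),"key_o":(295,4.5,33),"key_i":(264,77.5,33),"slot_in":(258,89,40),"slot_out":(282.5,50,40),"sL":(245,81,40),"sR":(271,97.5,40),"sRo":(295,60,40),"kL":(255,74,31),"kR":(272.5,81.5,31),"kLo":(286,0,31),"kRo":(304,9,31)},m)
E
```

```text
cup [567.   28.4  66. ] 55.1 -46.4
key_o [621.   98.2  33. ] 96.8 18.0
key_i [590.   86.6  33. ] 63.7 16.7
slot_in [585.1  83.8  40. ] 58.2 15.5
slot_out [604.   87.7  40. ] 77.5 14.5
sL [583.3  90.   40. ] 58.4 21.8
sR [586.7  77.4  40. ] 58.4 8.9
sRo [605.2  81.2  40. ] 77.3 9.6
kL [588.   90.8  31. ] 63.2 20.9
kR [591.6  83.   31. ] 64.3 13.2
kLo [619.6 102.7  31. ] 97.0 20.8
kRo [623.   94.8  31. ] 97.6 15.7
cup [567.   28.4  66. ] 56.2 -45.3
key_o [621.   98.2  33. ] 98.2 17.8
key_i [590.   86.6  33. ] 65.2 16.3
slot_in [585.1  83.8  40. ] 59.6 15.1
slot_out [604.   87.7  40. ] 79.0 14.2
sL [583.3  90.   40. ] 59.8 21.2
sR [586.7  77.4  40. ] 59.9 8.7
sRo [605.2  81.2  40. ] 78.8 9.4
kL [588.   90.8  31. ] 64.6 20.4
kR [591.6  83.   31. ] 65.8 12.9
kLo [619.6 102.7  31. ] 98.4 20.5
kRo [623.   94.8  31. ] 99.1 15.5
```

About 2.7° is left: the slot is at roughly 14.8° and the key at 17.5°. I'll nudge it that far, back off and lift.

```bash
python3 -m handwheel '[[[0.0007,0.0003,0],0.012],[[0.0013,0.0006,0],0.024],[[0.002,0.0009,0],0.036],[[0.0026,0.0011,0],0.046],[[0.0026,0.0011,0],0.046],[[0.0026,0.0011,0],0.046],[[0,0,0],0.046],[[-0.006,-0.003,0],0.046],[[-0.014,-0.006,0],0.046],[[-0.014,-0.006,0.004],0.046]]'
python3 -m handwheel '[[[0,0,0.01],0],[[0,0,0.025],0],[[0,0,0.045],0],[[0,0,0.06],0],[[0,0,0.06],0],[[0,0,0.06],0]]'
python3 - <<'E'
from station import r
import cv2,pickle,numpy as np
s=r.read_state();c=r.capture("wrist");pickle.dump((s,c,0),open("w3.pkl","wb"))
cv2.imwrite("pics/w3.png",cv2.resize(c["color"][0:290,80:420],None,fx=2,fy=2));print(s["tool_pos"],s["contact_force"])
E
```

```text
time_s: 6.97
tool_pos: [535.7, 5.8, 73.4]
orientation: [-2.851, -1.317, 0.003]
contact_force: [0.1, 0.1, -0.6]
gripper_width: 0.1
finger_force: 0.0
time_s: 7.47
tool_pos: [538.3, 6.3, 136.0]
orientation: [2.85, 1.317, 0.005]
contact_force: [-0.8, 0.9, -0.7]
gripper_width: -0.0
finger_force: 0.0
[538.28497362   6.29828851 135.97277881] [-0.78399817  0.87739181 -0.72134916]
```

View pics/w3.png

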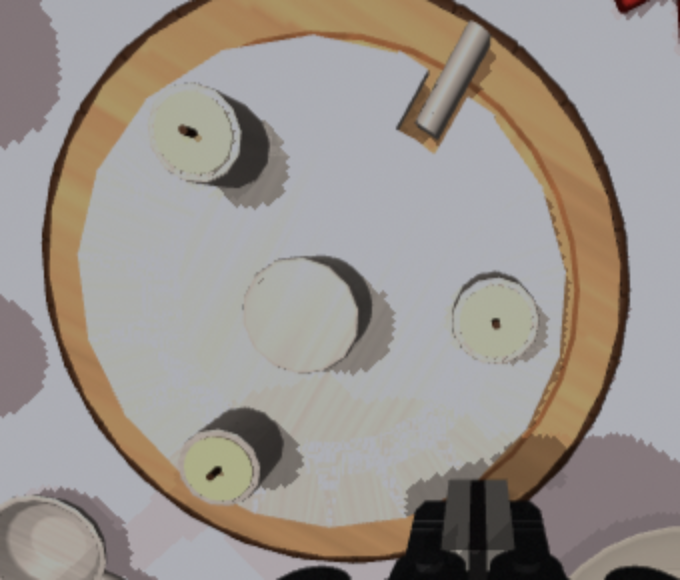

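```bash
python3 - <<'E'
from a import *
s,c,t=pickle.load(open("w3.pkl","rb"));wcam(s,c)
f=lambda u,v,z:(u/2+80,v/2,z)
cu=[ray(c,*f(*p)) for p in((193,132,66),(496,320,66),(218,468,66))];m=np.mean(cu,0);print("m",m.round(1),"cap",ray(c,*f(301,314,70)).round(1))
a=[np.degrees(np.arctan2(*(q-m)[1::-1])) for q in cu];print("cup ang",np.round(a,1),"slot from cups",np.round([a[0]-60,a[1]+60,a[2]-180],1))
rep(c,{"key_o":f(478,29,33.5),"key_i":f(429,131,33.5),"sLi":f(398,128,40),"sRi":f(436,152,40),"sLo":f(428,72,40),"sRo":f(494,112,40)},m)
E
```

```text
m [527.4  68.1  66. ] cap [528.   68.2  70. ]
cup ang [  77.8  -42.1 -162.3] slot from cups [  17.8   17.9 -342.3]
key_o [620.4  98.5  33.5] 97.9 18.1
key_i [589.6  86.3  33.5] 64.8 16.3
sLi [582.6  92.2  40. ] 60.3 23.6
sRi [587.   79.4  40. ] 60.7 10.7
sLo [600.2  98.1  40. ] 78.7 22.4
sRo [608.2  76.5  40. ] 81.3 5.9
```

The slot is at about 17.5° and the key at about 17.5–18°, so they are aligned within the guide range. Moving over the cap at (527.7, 68.2).

```bash
python3 -m handwheel '[[[-0.003,0.015,0],0],[[-0.006,0.032,0],0],[[-0.009,0.050,0],0],[[-0.0105,0.062,0],0],[[-0.0105,0.062,-0.01],0],[[-0.0105,0.062,-0.02],0],[[-0.0105,0.062,-0.03],0],[[-0.0105,0.062,-0.037],0],[[-0.0105,0.062,-0.040],0],[[-0.0105,0.062,-0.040],0]]'
python3 -m handwheel '[[[0,0,-0.001],0],[[0,0,-0.002],0],[[0,0,-0.003],0],[[0,0,-0.004],0],[[0,0,-0.005],0],[[0,0,-0.006],0],[[0,0,-0.007],0]]'
```

```text
time_s: 8.35
tool_pos: [526.4, 67.6, 92.8]
orientation: [-2.852, -1.316, 0.003]
contact_force: [0.8, -1.2, 0.4]
gripper_width: 0.2
finger_force: 0.0
time_s: 8.93
tool_pos: [527.5, 68.2, 89.1]
orientation: [2.851, 1.318, 0.003]
contact_force: [-2.5, -0.4, 7.0]
gripper_width: 0.1
finger_force: 3.7
```

```bash
python3 -m handwheel '[[[0,0,-0.001],0],[[0,0,-0.002],0],[[0,0,-0.003],0],[[0,0,-0.004],0],[[0,0,-0.005],0]]'
python3 -m handwheel '[[[0,0,-0.0005],0],[[0,0,-0.001],0],[[0,0,-0.0015],0],[[0,0,-0.002],0]]'
```

```text
time_s: 9.35
tool_pos: [527.4, 68.2, 84.2]
orientation: [2.851, 1.318, 0.003]
contact_force: [-3.6, -0.9, 8.1]
gripper_width: 0.1
finger_force: 4.0
time_s: 9.68
tool_pos: [527.4, 68.2, 82.3]
orientation: [2.851, 1.317, 0.003]
contact_force: [-2.8, -0.9, 7.9]
gripper_width: 0.2
finger_force: 4.0
```

```bash
python3 -m handwheel '[[[0,0,-0.0005],0],[[0,0,-0.001],0],[[0,0,-0.0015],0],[[0,0,-0.002],0],[[0,0,-0.002],0]]'
```

```text
time_s: 10.1
tool_pos: [527.6, 68.2, 81.7]
orientation: [2.851, 1.317, 0.004]
contact_force: [-5.7, -1.3, 13.5]
gripper_width: -0.2
finger_force: 7.1
```

```bash
python3 -m handwheel '[[[0,0,-0.0005],0],[[0,0,-0.001],0],[[0,0,-0.001],0],[[0,0,-0.001],0]]'
```

```text
time_s: 10.43
tool_pos: [527.6, 68.2, 81.6]
orientation: [2.85, 1.317, 0.004]
contact_force: [-9.1, -1.9, 18.6]
gripper_width: -0.0
finger_force: 9.2
```

Hard stop at 81.6 mm, so the plate has gone down about 10 mm. I'll lift straight up and check.

```bash
python3 -m handwheel '[[[0,0,0.002],0],[[0,0,0.005],0],[[0,0,0.012],0],[[0,0,0.03],0],[[0,0,0.05],0],[[-0.007,-0.03,0.06],0],[[-0.014,-0.062,0.065],0],[[-0.025,-0.09,0.08],0],[[-0.025,-0.09,0.08],0],[[-0.025,-0.09,0.08],0]]'
python3 - <<'E'
from station import r
import cv2,pickle,numpy as np
s=r.read_state();c=r.capture("wrist");sc=r.capture("scene");pickle.dump((s,c,sc),open("w4.pkl","wb"))
b=cv2.resize(c["color"][0:300,60:460],(400,300));a=cv2.resize(sc["color"][165:245,260:362],(383,300),interpolation=cv2.INTER_CUBIC)
cv2.imwrite("pics/w4.png",np.hstack([b,np.clip(a*1.5,0,255).astype(np.uint8)]));print(s["tool_pos"],s["contact_force"])
E
```

```text
time_s: 11.27
tool_pos: [502.3, -22.8, 158.6]
orientation: [2.853, 1.314, 0.003]
contact_force: [1.0, 0.9, -1.3]
gripper_width: -0.4
finger_force: 0.0
[502.26180136 -22.84483392 158.56814816] [ 0.98961883  0.94109996 -1.31991172]
```

View pics/w4.png

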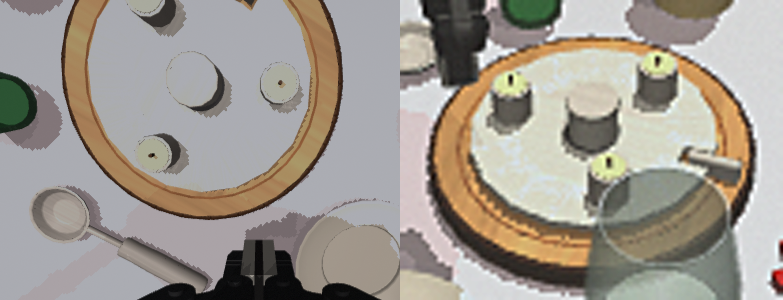

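The scene crop shows the key standing in the slot at (700,158) and the plate low on the stand. I'll check its height and level from the depth image.

```bash
python3 - <<'E'
from a import *
d=pickle.load(open("d.pkl","rb"));s,c,sc=pickle.load(open("w4.pkl","rb"));wcam(s,c)
def chk(n,c):
    D=c["depth"];v,u=np.nonzero(D>0);z=D[v,u]
    X=np.c_[(u-c["cx"])/c["fx"]*z,(v-c["cy"])/c["fy"]*z,z,np.ones(len(z))]@np.linalg.inv(c["camera_from_world"]).T
    rr=np.hypot(X[:,0]-527.5,X[:,1]-68.2)
    p=X[(rr>22)&(rr<38)&(X[:,2]<55)&(X[:,2]>15)];A=np.c_[p[:,0]-527.5,p[:,1]-68.2,np.ones(len(p))]
    q=X[rr<12];k=np.linalg.lstsq(A,p[:,2],rcond=None)[0]
    b=X[(rr>120)&(rr<135)];print(n,len(p),"disc z",k[2].round(1),"tilt deg",np.degrees(k[:2]).round(2),"cap z",np.median(q[:,2]).round(1),"table",np.median(b[:,2]).round(1))
chk("scene before",d["scene"]);chk("scene now",sc);chk("wrist now",c)
E
```

```text
scene before 266 disc z 41.3 tilt deg [ 0.16 -0.38] cap z 71.4 table 1.5
scene now 249 disc z 31.2 tilt deg [ 0.12 -0.26] cap z 60.8 table 311.6
wrist now 5992 disc z 30.7 tilt deg [0.04 0.09] cap z 60.7 table 1.1
```

The plate is down 10 mm, level and keyed, and the robot is clear of it.

```bash
python3 -c "
from station import r
print(r.hand_in())"
```

```text
the job is handed in; nothing more can be done
None
```

I turned the candle plate until its slot was over the key and pressed it fully home. Depth readings show it 10 mm lower and level to within about 0.3°, the key stands in the slot, and the job is handed in at about 11 s on the robot's clock.

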